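Stop the sander, clear its belt, reset the stop

TASK

Make the belt sander safe by pressing the mushroom emergency stop on the sloping station until it clicks and stays down by itself. With the stop in, take the two turned wooden feet off the sander's belt and stand them upright on the two empty marks of the low shelf, one centred on each, so that the three feet stand in a neat row. Only then turn the mushroom head clockwise so that it springs fully up again; let go of everything, and leave the foot already on the shelf and the other things on the bench where they are.

Things in the scene. Friction and masses are not known exactly. Their poses are not given: they have to be found in the camera images.
- stop (a joint): how far the mushroom head is pressed down along its axis, m: 0 = fully up, it clicks and latches at 0.010, hard end at 0.0115; takes about 3 N; latched it stays near 0.010
- stop_twist (a joint): clockwise turn of the mushroom head as seen from in front of it, rad: 0 at rest, end stop at 1.0; a light spring turns it back. Turned past about 0.5 while latched, the head is free to spring up (a gripper holding it keeps it down until it lets go)
- stop_top (a point): top centre of the stop's round red mushroom head, 42 mm wide from 4 to 15 mm below the top, underside 19 mm below; moves with the head. z points out of the panel along the button's axis, 30 degrees from vertical towards the robot; x points up the slope. Top is 43 mm off the panel when up, 33 mm latched. Under it a collar 36 mm wide, 7 mm high; two flat buttons 5 mm high lie 71 mm up-slope
- station: grey desk-type control station fixed to the bench, 170 x 170 mm, its aluminium front panel sloping 30 degrees, from 50 mm high at the front edge (-x) to 148 mm at the back; carries the mushroom stop in the middle of the panel; origin at the centre of its underside
- sander: grey belt sander fixed to the bench on one side of the station (left or right), base 420 x 150 mm; flat brown abrasive belt 320 mm long (along x) and 100 mm wide, its top 100 mm above the bench; a 30 mm high end fence stands across the belt at x = +165 mm and the motor, up to 112 mm high, lies beyond from x = +200 to +370 mm; origin at the centre of its underside, on the bench
- shelf: low plywood shelf fixed to the bench on the other side of the station, 310 mm long (along x), 150 mm wide, its top 100 mm above the bench, with three round grey marks 64 mm across in a row along its middle, 75 mm apart, flush with the top; 6 mm lips at both ends; origin at the centre of its underside, on the bench
- mark1 (a point): centre of the first mark, on the shelf's top, at x = -75 mm on the shelf (nearest the robot); foot1 already stands here
- mark2 (a point): centre of the middle mark, on the shelf's top; empty at the start
- mark3 (a point): centre of the third mark, on the shelf's top, at x = +75 mm on the shelf; empty at the start
- foot1: a turned beech furniture foot standing upright, 70 mm tall: a 46 mm wide bulge between 10 and 22 mm up (38 mm wide at the very bottom) and above it a straight neck 32 mm in diameter from 32 to 70 mm up, to be gripped there; 70 g; origin at the centre of its underside, z up; it already stands on mark1
- foot2: a turned beech furniture foot standing upright, 70 mm tall: a 46 mm wide bulge between 10 and 22 mm up (38 mm wide at the very bottom) and above it a straight neck 32 mm in diameter from 32 to 70 mm up, to be gripped there; 70 g; origin at the centre of its underside, z up; stands on the sander's belt, nearer the robot
- foot3: a turned beech furniture foot standing upright, 70 mm tall: a 46 mm wide bulge between 10 and 22 mm up (38 mm wide at the very bottom) and above it a straight neck 32 mm in diameter from 32 to 70 mm up, to be gripped there; 70 g; origin at the centre of its underside, z up; stands on the sander's belt, farther from the robot
- spanner: a 150 mm ring and open-ended steel spanner lying flat near the robot; a bystander
- tape: a tape measure, 60 x 36 x 60 mm, standing; a bystander
- tin: a small steel tin, 60 mm diameter, 50 mm tall; a bystander
- oil: a blue oil bottle, 60 mm diameter, 160 mm tall, behind the control station; a bystander
- jar: an amber jar with a steel lid, 70 mm diameter, 90 mm tall, behind the control station; a bystander
- offcut: a dark wooden offcut, 90 x 50 x 40 mm; a bystander
- hammer: a hammer lying flat at the right-hand edge; a bystander
- brush: a wooden-handled brush lying flat at the left-hand edge; a bystander

How it is judged:
On the way, in this order (a step that is already met when the one before it is completed fails the run):
1. the stop is pressed in and stays latched with the fingers off it (value of joint stop above 0.0085 m and contact force between the fingers and station below 0.3 N), for 0.2 s.
2. with the stop still in, the two feet from the belt stand released and upright on the two empty marks (value of joint stop above 0.0085 m and (horizontal distance between foot2 and mark2 below 0.012 m or horizontal distance between foot2 and mark3 below 0.012 m) and (horizontal distance between foot3 and mark2 below 0.012 m or horizontal distance between foot3 and mark3 below 0.012 m) and horizontal distance between foot2 and foot3 above 0.045 m and horizontal distance between foot1 and mark1 below 0.012 m and angle between each of foot1, foot2, foot3's own z axis and vertical below 0.1 rad and z of foot1 in the frame of shelf between 0.094 and 0.106 m and linear speed of each of foot1, foot2, foot3 below 0.02 m/s and contact force between the fingers and foot1 below 0.2 N and z of foot2 in the frame of shelf between 0.094 and 0.106 m and contact force between the fingers and foot2 below 0.2 N and z of foot3 in the frame of shelf between 0.094 and 0.106 m and contact force between the fingers and foot3 below 0.2 N), for 0.2 s.
3. the stop has been turned and has sprung fully up (value of joint stop below 0.002 m), for 0.2 s.
At the end, for the whole second after the job is handed in: The mushroom head is fully up (within 2 mm) and turned back by its spring (within 0.15 rad); foot2 and foot3 stand one on each of mark2 and mark3, and foot1 on mark1, each within 12 mm of the mark's centre, upright within 0.1 rad, on the shelf's top, at rest and released (value of joint stop below 0.002 m and value of joint stop_twist below 0.15 rad and (horizontal distance between foot2 and mark2 below 0.012 m or horizontal distance between foot2 and mark3 below 0.012 m) and (horizontal distance between foot3 and mark2 below 0.012 m or horizontal distance between foot3 and mark3 below 0.012 m) and horizontal distance between foot2 and foot3 above 0.045 m and horizontal distance between foot1 and mark1 below 0.012 m and angle between each of foot1, foot2, foot3's own z axis and vertical below 0.1 rad and z of foot1 in the frame of shelf between 0.094 and 0.106 m and linear speed of each of foot1, foot2, foot3 below 0.02 m/s and contact force between the fingers and foot1 below 0.2 N and z of foot2 in the frame of shelf between 0.094 and 0.106 m and contact force between the fingers and foot2 below 0.2 N and z of foot3 in the frame of shelf between 0.094 and 0.106 m and contact force between the fingers and foot3 below 0.2 N); the robot touches nothing.
It fails at once if a foot is off its place on the belt and not on a mark while the stop is not in (taken before stopping, or reset too early) ((value of joint stop below 0.006 m and distance of foot2 from where it was at the start of the episode above 0.03 m and horizontal distance between foot2 and mark2 above 0.02 m and horizontal distance between foot2 and mark3 above 0.02 m) or (value of joint stop below 0.006 m and distance of foot3 from where it was at the start of the episode above 0.03 m and horizontal distance between foot3 and mark2 above 0.02 m and horizontal distance between foot3 and mark3 above 0.02 m)).
It fails at once if the foot that already stands on the shelf is moved by more than 15 mm (distance of foot1 from where it was at the start of the episode above 0.015 m).
It fails at once if a bystander is moved by more than 30 mm (distance of any of spanner, tape, tin, oil, jar, offcut, hammer, brush from where it was at the start of the episode above 0.03 m).
It also fails if it takes over 72 s, if anything falls off the work surface, if the arm or the gripper's body presses on something with over 40 N, if the wrist force passes 120 N, or if a joint passes its speed limit or range.

ROBOT

A 6-joint arm with a two-finger parallel gripper is mounted at the origin on the work surface. World frame = base frame: x ahead of the robot, y to its left, z up, the work surface at z = 0. Lengths are in m, angles in rad, forces in N, time in s.
With the tool pointing down it reaches from about 0.35 to 0.875 m from the base axis. Payload 4.2 kg.
Tool frame: the origin (TCP) lies at the centre of the arm's flange, where the gripper is bolted on; the fingertips stand 182 mm ahead of it and the grasp point (between the pads) lies 164 mm ahead of it; z points along the fingers, y is the direction in which the jaws open and shut (so a half turn about z gives the same grasp; the last joint's range is limited). The gripper opens to 87 mm and grips with 3 to 60 N. Pads are 19 mm wide; open, the fingers measure 117 mm over their backs; the gripper's body (75 mm by 190 mm) begins 51 mm behind the grasp point.
Start: joints at [-0.918, 0.385, 0.008, 0, -1.194, -0.259], TCP at [0.24, -0.577, 0.405] pointing down, gripper open.
Joint ranges: [-3.14, 3.14], [-1.21, 2.06], [-1.07, 1.41], [-3.16, 2.05], [-2.99, -0.16], [-3.1, 3.1]. Speed limits (rad/s): [2.79, 2.79, 3.14, 3.14, 3.14, 3.14].

INTERFACE

Orientations are given as a unit quaternion [w, x, y, z].
In Python, from bench import status, camera, arm gives the robot as it stands.
- The arm moves only by the tool jog_arm, never from a script. Its argument "targets" is one flat list of numbers, 7 for each row, row after row: the shift along the world's x, y, z in mm, then the turn, a rotation vector about the world's x, y, z in rad, then the opening, from -1 (shut) to 1 (fully open), so that 0 is half open. In form: [dx, dy, dz, rx, ry, rz, gripper, dx, dy, dz, rx, ry, rz, gripper, ...]. A call has 1 to 8 rows; each row is the pose to reach, as a shift and turn from the pose commanded when the call began; what a row does not reach only later rows make up. A row lasts 1/10 s, in which the tool goes at most 50 mm and 8.59 degrees, less where a joint would pass 70% of its speed; a pose out of reach is approached as far as the arm can. A call with a gripper value outside its range is refused whole. The fingers move at their own pace and stop on an object; the grip force is fixed at half the most. Time passes only in rows, so rows that repeat a pose let the fingers close. It gives the time, the measured TCP pose, the force and the opening at its end, in the units of the state.
- status.state(): the state, without advancing time (a new reading comes with each control period).
- camera(name): name is "side" or "top" or "wrist"; returns a dict with "pixels" (480x640x3 uint8, red, green, blue), "z_map" (480x640 float32, m along the optical axis (not along the pixel's ray), 0 where there is no reading), "fx", "fy", "cx", "cy" (pixels), "camera_from_world" (4x4, takes a point from world to camera coordinates); the wrist camera has in their place "tool_from_camera" (4x4, takes a point from camera to tool coordinates, whose origin is the TCP and whose axes are the flange's). Camera axes: x right, y down, z forward; pixel columns grow to the right and rows downward; lengths in m; the calibration is good to about 2 mm. A picture is of the moment at which its call begins: read the wrist's pose just before it.
- arm.finish_job(): hands the job in, once; it reports no verdict.
The state is a dict: "t": time; "joint_positions": joint angles; "dq": joint speeds; "tau": joint torques, N m; "tcp_pos": TCP position; "tcp_rot": TCP orientation; "contact_force": force on the tool from outside, world axes, zero at the start; "torque": the same for the moment, N m; "finger_gap": finger opening in m.
Only numpy, scipy, OpenCV 4.12 (cv2) and the standard library are available. Lean on these libraries where they do the work, as an engineer would, in place of code of your own. Each camera call takes 0.05 s, during which the arm holds its last target. There are 200 camera calls.

## Working session

There is one attempt and no reset: what is moved stays moved. The work goes in short steps, Python scripts to look and compute and a tool call to move; the robot and the scene stay as the last step left them, time stands still between calls to the robot, and variables do not carry over. Pictures are saved under pics/ and viewed, about 8 in all and at most 12, crops included, and the job is handed in when it is done.

Besides the shell and the picture viewer there is one more tool, called after "Call:" by a JSON object that holds its "api" and its "payload", one argument or row to a line. jog_arm: Moves the arm, as the interface text tells. Its arguments: {"type":"object","properties":{"targets":{"type":"array","items":{"type":"number"}}},"required":["targets"]}

```bash
mkdir -p pics; cat > h.py <<'E'
import numpy as np, cv2
from bench import status, camera, arm
from scipy.spatial.transform import Rotation as R
def cloud(name):
    s=status.state(); c=camera(name); z=c["z_map"]; v,u=np.mgrid[:480,:640]
    p=np.stack([(u-c["cx"])/c["fx"]*z,(v-c["cy"])/c["fy"]*z,z,np.ones_like(z)],-1)
    if name=="wrist":
        T=np.eye(4);q=s["tcp_rot"];T[:3,:3]=R.from_quat([q[1],q[2],q[3],q[0]]).as_matrix();T[:3,3]=s["tcp_pos"]
        M=T@np.array(c["tool_from_camera"])
    else: M=np.linalg.inv(np.array(c["camera_from_world"]))
    w=(p@M.T)[...,:3]; w[z==0]=np.nan
    return c,w
def save(c,f): cv2.imwrite("pics/"+f,cv2.cvtColor(c["pixels"],cv2.COLOR_RGB2BGR))
E
python3 - <<'E'
from h import *
print(status.state())
for n in("top","side"):
    c,w=cloud(n);save(c,n+"0.png");np.save(n+"w.npy",w);np.save(n+"p.npy",c["pixels"]);print(n,np.round(np.linalg.inv(c["camera_from_world"])[:3,3],3), (c["z_map"]>0).mean())
E
```

```text
{'t': 0.0, 'joint_positions': array([-9.18428993e-01,  3.85589216e-01,  6.68020180e-03, -5.25167216e-04,
       -1.19400285e+00, -2.58583436e-01]), 'dq': array([-0.00188003, -0.00051456, -0.00033599,  0.00080494,  0.0006445 ,
        0.00087222]), 'tau': array([ 1.53715711e-03, -3.90664601e+01,  1.87404460e+01,  4.21976164e+00,
        1.10693273e-02, -1.93199676e-04]), 'tcp_pos': array([ 0.239763  , -0.57697976,  0.40365685]), 'tcp_rot': array([-2.46122811e-04, -1.95527161e-01,  9.80697686e-01,  1.05729312e-03]), 'contact_force': array([0.23800744, 0.47470002, 0.4990871 ]), 'torque': array([ 0.00020423, -0.00163963, -0.01597282]), 'finger_gap': 0.08685415397400877}
top [0.421 0.017 1.361] 0.9962044270833333
side [-0.07   1.044  0.843] 0.9961783854166667
```

View pics/top0.png

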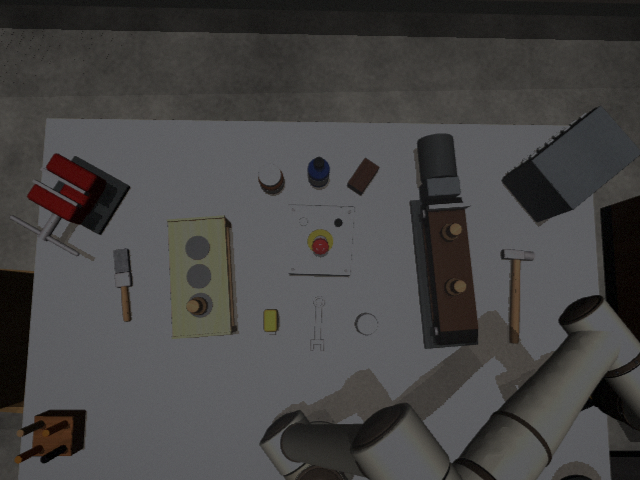

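View pics/side0.png

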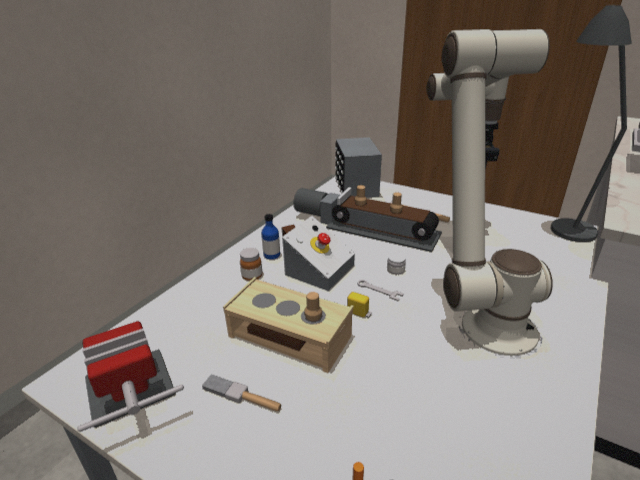

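The top view shows the shelf on the left, with empty marks at about (198,247) and (199,276) and foot1 at (196,305). The red stop is at (320,246), and the belt feet are at (454,230) and (458,287). The side view agrees. Next I'll measure these.

```bash
python3 - <<'E'
from h import *
w=np.load("topw.npy");p=np.load("topp.npy").astype(int)
x,y,z=np.moveaxis(w,-1,0); r,g,b=np.moveaxis(p,-1,0)
def box(u0,u1,v0,v1):
    m=np.zeros((480,640),bool);m[v0:v1,u0:u1]=1;return m
def rep(n,m):
    q=w[m];q=q[~np.isnan(q).any(1)];mm=(q.min(0)+q.max(0))/2
    print(n,len(q),"mean",q.mean(0).round(4),"mid",mm.round(4),"ext",np.ptp(q,0).round(3))
for n,u,v in(("foot1",195,305),("footFar",454,230),("footNear",458,287)):
    rep(n,box(u-16,u+16,v-18,v+18)&(z>.163)&(z<.18))
red=(r>1.8*g)&(r>1.8*b)&(r>60)&box(300,345,225,265); rep("red",red)
rep("redtop",red&(z>np.nanmax(z[red])-.004))
for n,u,v in(("mark3",198,247),("mark2",199,276)):
    m=box(u-17,u+17,v-14,v+15)
    gm=m&(abs(r-b)<15)&(abs(z-.1)<.01); rep(n,gm)
sh=box(150,245,205,350)&(abs(z-.1)<.008)
print("shelf",cv2.minAreaRect(w[sh][:,:2].astype(np.float32)),np.nanmedian(z[sh]))
pan=box(285,360,200,280)&(z>.045)&(z<.16)
print("station",cv2.minAreaRect(w[pan][:,:2].astype(np.float32)))
be=box(420,485,208,345)&(abs(z-.1)<.006)
print("belt",cv2.minAreaRect(w[be][:,:2].astype(np.float32)),np.nanmedian(z[be]))
# panel plane
pp=box(292,350,208,226)&(z>.09)&(z<.15)|box(292,303,225,270)&(z>.05)|box(338,350,228,270)&(z>.05)
q=w[pp];q=q[~np.isnan(q).any(1)];c=np.median(q,0);
for _ in range(3):
    nrm=np.linalg.svd(q-q.mean(0),full_matrices=False)[2][2];d=(q-q.mean(0))@nrm;q=q[abs(d)<.004]
print("panel n",nrm*np.sign(nrm[2]),q.mean(0))
E
```

```text
foot1 135 mean [0.409  0.3123 0.1688] mid [0.4085 0.3134 0.1688] ext [0.029 0.031 0.011]
footFar 124 mean [ 0.6051 -0.338   0.169 ] mid [ 0.6049 -0.3383  0.1685] ext [0.031 0.031 0.011]
footNear 127 mean [ 0.4618 -0.3451  0.1692] mid [ 0.4615 -0.345   0.1693] ext [0.03  0.031 0.012]
red 181 mean [0.562  0.0013 0.135 ] mid [0.5641 0.0012 0.1347] ext [0.038 0.041 0.028]
redtop 5 mean [0.571  0.0035 0.1466] mid [0.5714 0.0028 0.1468] ext [0.011 0.013 0.004]
mark3 620 mean [0.561  0.3278 0.0999] mid [0.5613 0.3272 0.1   ] ext [0.075 0.07  0.015]
mark2 579 mean [0.4872 0.3185 0.0999] mid [0.4855 0.3199 0.0996] ext [0.073 0.072 0.018]
shelf ((0.48620322346687317, 0.31749629974365234), (0.31037598848342896, 0.15191851556301117), 4.815913677215576) 0.09959690726733106
station ((0.5825291275978088, 0.0012140944600105286), (0.16946521401405334, 0.17367993295192719), 89.0871810913086)
belt ((0.498113751411438, -0.3500894606113434), (0.3432198166847229, 0.10267394781112671), 4.846832275390625) 0.0993396827881633
panel n [-0.50200962  0.00844074  0.86482085] [ 0.60092154 -0.00096158  0.11015848]
```

```bash
cat >> h.py <<'E'
def to(pt,zax,yaw,off):
    """shift(mm)+rotvec from the measured pose to put the point 'off' ahead of TCP at pt; tool z=zax, tool y near yaw dir"""
    s=status.state();q=s["tcp_rot"];C=R.from_quat([q[1],q[2],q[3],q[0]])
    z=np.array(zax,float);z/=np.linalg.norm(z);y=np.array([-np.sin(yaw),np.cos(yaw),0]);y-=z*(y@z);y/=np.linalg.norm(y)
    T=R.from_matrix(np.stack([np.cross(y,z),y,z],1))
    print("move",((np.array(pt)-off*z-s["tcp_pos"])*1000).round(1),(T*C.inv()).as_rotvec().round(3),"t",round(s["t"],2),"tcp",s["tcp_pos"].round(4),"F",s["contact_force"].round(1))
E
python3 - <<'E'
from h import *
n=np.array([-.5,.004,.866]);top=np.array([.561,.0016,.1362])
to(top+.07*n,-n,0,.182)
E
```

```text
move [195.2 579.6 -49.3] [ 0.097 -0.518 -0.386] t 0.1 tcp [ 0.2398 -0.577   0.4037] F [ 0.6 -0.1 -1. ]
```

Call:
{"api": "jog_arm", "payload": {
  "targets": [24, 72, 0, 0.01, -0.06, -0.05, -1, 48, 145, 0, 0.02, -0.13, -0.1, -1, 60, 190, 0, 0.04, -0.2, -0.15, -1, 76, 230, 0, 0.05, -0.26, -0.2, -1, 92, 275, 0, 0.06, -0.33, -0.25, -1, 108, 320, 0, 0.08, -0.4, -0.3, -1, 124, 370, 0, 0.09, -0.46, -0.35, -1, 140, 415, 0, 0.097, -0.518, -0.386, -1]
}}

```text
t: 0.9
tcp_pos: [0.3657, -0.2022, 0.4051]
tcp_rot: [0.257, -0.0, 0.966, -0.003]
contact_force: [-0.4, -0.5, 0.4]
finger_gap: 0.0308
```

Call:
{"api": "jog_arm", "payload": {
  "targets": [18, 50, -10, 0, 0, 0, -1, 36, 100, -20, 0, 0, 0, -1, 50, 150, -30, 0, 0, 0, -1, 55, 165, -40, 0, 0, 0, -1, 55, 165, -49, 0, 0, 0, -1, 55, 165, -49, 0, 0, 0, -1, 55, 165, -49, 0, 0, 0, -1]
}}

```text
t: 1.6
tcp_pos: [0.4204, -0.0392, 0.3553]
tcp_rot: [0.254, -0.001, 0.967, -0.004]
contact_force: [0.1, 0.0, 0.5]
finger_gap: 0.0001
```

```bash
python3 - <<'E'
from h import *
n=np.array([-.5,.004,.866]);top=np.array([.561,.0016,.1362])
to(top+.07*n,-n,0,.182); to(top+.01*n,-n,0,.182)
c,w=cloud("wrist");save(c,"w1.png");p=c["pixels"].astype(int)
r,g,b=np.moveaxis(p,-1,0);m=(r>1.8*g)&(r>1.8*b)&(r>60)
m&=(np.linalg.norm(w-top,axis=-1)<.06)
q=w[m];h=(q-top)@n;print(len(q),np.percentile(h,[1,50,99]).round(4))
d=q-top-h[:,None]*n;e=np.array([.866,0,.5]);
k=h>-.017
print("slope",(d@e)[k].min(),(d@e)[k].max(),"y",d[k,1].min(),d[k,1].max())
E
```

```text
move [14.6 41.8 -0.9] [ 0.005 -0.01  -0.002] t 1.6 tcp [ 0.4204 -0.0392  0.3553] F [0.1 0.  0.5]
move [ 44.6  41.6 -52.8] [ 0.005 -0.01  -0.002] t 1.6 tcp [ 0.4204 -0.0392  0.3553] F [0.1 0.  0.5]
1514 [-0.0108 -0.001   0.0021]
slope -0.021861543928704947 -0.0006714660884994205 y -0.020862907639971243 0.020888474956745267
```

View pics/w1.png

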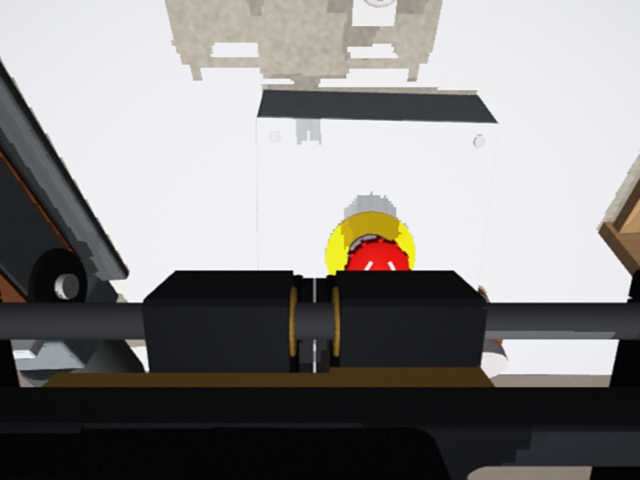

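The wrist view shows the head at about (378,255), partly hidden by the closed fingers. It is within 1 mm of my estimate. Next I'll press it.

Call:
{"api": "jog_arm", "payload": {
  "targets": [15, 42, -1, 0.005, -0.01, -0.002, -1, 30, 42, -27, 0.005, -0.01, -0.002, -1, 45, 42, -53, 0.005, -0.01, -0.002, -1, 45, 42, -53, 0.005, -0.01, -0.002, -1, 48, 42, -58, 0.005, -0.01, -0.002, -1, 50, 42, -61.5, 0.005, -0.01, -0.002, -1, 50, 42, -61.5, 0.005, -0.01, -0.002, -1]
}}

```text
t: 2.35
tcp_pos: [0.4804, 0.0003, 0.3228]
tcp_rot: [0.241, 0.0, 0.971, 0.001]
contact_force: [-0.3, -0.1, 0.4]
finger_gap: 0.0001
```

Call:
{"api": "jog_arm", "payload": {
  "targets": [1.5, 0, -2.6, 0, 0, 0, -1, 3, 0, -5.2, 0, 0, 0, -1, 4, 0, -7, 0, 0, 0, -1, 4, 0, -7, 0, 0, 0, -1]
}}

```text
t: 2.75
tcp_pos: [0.4858, 0.0002, 0.3188]
tcp_rot: [0.238, -0.0, 0.971, 0.001]
contact_force: [0.4, -0.3, -0.0]
finger_gap: 0.0007
```

```bash
python3 - <<'E'
from h import *
n=np.array([-.5,.004,.866]);top=np.array([.561,.0016,.1362])
to(top-.0105*n,-n,0,.182)
E
```

```text
move [-10.6   2.1 -34.1] [-0.006 -0.043 -0.003] t 2.75 tcp [4.858e-01 2.000e-04 3.188e-01] F [ 0.4 -0.3 -0. ]
```

```bash
python3 - <<'E'
from h import *
print(status.state()["joint_positions"].round(3))
E
```

```text
[ 0.26   0.154 -0.839  0.81  -0.161 -2.606]
```

Joint 5 is at its limit of -0.16: the forearm lies almost along the 30° tool axis. A smaller tilt of about 16° avoids that. I can still push along the button axis, and later grip with the jaws across it (along y).

```bash
python3 - <<'E'
from h import *
n=np.array([-.5,.004,.866]);top=np.array([.561,.0016,.1362])
to(top+.02*n,[.276,0,-.961],0,.182)
E
```

```text
move [14.9  1.5  9.6] [-0.003  0.201 -0.001] t 2.75 tcp [4.858e-01 2.000e-04 3.188e-01] F [ 0.4 -0.3 -0. ]
```

Call:
{"api": "jog_arm", "payload": {
  "targets": [10, 1.5, 20, 0, 0.1, 0, -1, 15, 1.5, 40, 0, 0.2, 0, -1, 15, 1.5, 40, 0, 0.2, 0, -1]
}}

```text
t: 3.05
tcp_pos: [0.5003, 0.0021, 0.3591]
tcp_rot: [0.137, -0.001, 0.991, 0.003]
contact_force: [0.4, -2.6, 0.7]
finger_gap: 0.0002
```

```bash
python3 - <<'E'
from h import *
n=np.array([-.5,.004,.866]);top=np.array([.561,.0016,.1362])
print(status.state()["joint_positions"].round(3))
to(top+.01*n,[.276,0,-.961],0,.182)
E
```

```text
[ 0.349  0.162 -0.495  0.144 -0.657 -2.02 ]
move [  5.4  -0.4 -39.3] [-0.005 -0.004 -0.003] t 3.05 tcp [0.5003 0.0021 0.3591] F [ 0.4 -2.6  0.7]
```

Call:
{"api": "jog_arm", "payload": {
  "targets": [5, 0, -39, 0, 0, 0, -1, 5, 0, -39, 0, 0, 0, -1, 8.5, 0, -45, 0, 0, 0, -1, 11, 0, -49.5, 0, 0, 0, -1, 11, 0, -49.5, 0, 0, 0, -1]
}}

```text
t: 3.55
tcp_pos: [0.5117, 0.0014, 0.3094]
tcp_rot: [0.14, -0.0, 0.99, 0.001]
contact_force: [-1.2, 0.8, 1.6]
finger_gap: 0.0005
```

```bash
python3 - <<'E'
from h import *
n=np.array([-.5,.004,.866]);top=np.array([.561,.0016,.1362])
print(status.state()["joint_positions"].round(3))
to(top-.011*n,[.276,0,-.961],0,.182)
E
```

```text
[ 0.338  0.24  -0.554  0.182 -0.518 -2.054]
move [ 4.6  0.2 -7.8] [-0.002  0.001 -0.001] t 3.55 tcp [0.5117 0.0014 0.3094] F [-1.2  0.8  1.6]
```

Call:
{"api": "jog_arm", "payload": {
  "targets": [2.5, 0, -4.3, 0, 0, 0, -1, 4.5, 0, -7.8, 0, 0, 0, -1, 5, 0, -8.8, 0, 0, 0, -1, 5, 0, -8.8, 0, 0, 0, -1]
}}

```text
t: 3.95
tcp_pos: [0.516, 0.0013, 0.3029]
tcp_rot: [0.14, -0.0, 0.99, 0.001]
contact_force: [-13.4, 1.2, 18.6]
finger_gap: 0.0003
```

That is 23 N at about full travel, so the hard end has been reached. I'll back off along the axis and check the latch.

Call:
{"api": "jog_arm", "payload": {
  "targets": [-10, 0, 18, 0, 0, 0, -1, -20, 0, 36, 0, 0, 0, -1, -35, 0, 65, 0, 0, 0, 1, -35, 0, 100, 0, -0.13, 0, 1, -35, 0, 100, 0, -0.13, 0, 1, -35, 0, 100, 0, -0.13, 0, 1]
}}

```text
t: 4.55
tcp_pos: [0.4813, 0.0015, 0.4012]
tcp_rot: [0.205, -0.0, 0.979, 0.002]
contact_force: [-1.4, -0.4, -1.0]
finger_gap: 0.0251
```

```bash
cat > stop.py <<'E'
from h import *
n=np.array([-.5,.004,.866]);top=np.array([.561,.0016,.1362])
def meas(name):
    c,w=cloud(name);p=c["pixels"].astype(int)
    r,g,b=np.moveaxis(p,-1,0);m=(r>1.8*g)&(r>1.8*b)&(r>60)&(np.linalg.norm(w-top,axis=-1)<.06)
    q=w[m]-top;h=q@n; print(name,m.sum(),"height rel. up-top",np.percentile(h,[5,25,50,75,90,98]).round(4), "ctr",(q.min(0)+q.max(0))/2+top)
    return c
E
python3 - <<'E'
from stop import *
c=meas("wrist");save(c,"w2.png");meas("side");to([.46,-.345,.26],[0,0,-1],.03,.164)
# before
w=np.load("sidew.npy");p=np.load("sidep.npy").astype(int);r,g,b=np.moveaxis(p,-1,0)
m=(r>1.8*g)&(r>1.8*b)&(r>60)&(np.linalg.norm(w-top,axis=-1)<.06)
print("side before",m.sum(),np.percentile((w[m]-top)@n,[5,25,50,75,90,98]).round(4))
E
```

```text
wrist 2677 height rel. up-top [-0.0129 -0.0115 -0.0102 -0.0091 -0.0085 -0.0078] ctr [0.5740437  0.00248864 0.11423306]
side 105 height rel. up-top [-0.0189 -0.0144 -0.0124 -0.0105 -0.0086 -0.0073] ctr [0.56736854 0.00270071 0.12271264]
move [ -21.6 -346.5   24.2] [-0.009  0.409  0.029] t 4.65 tcp [0.4816 0.0015 0.3998] F [ 0.5  0.2 -1.4]
side before 105 [-0.0078 -0.0049 -0.0023 -0.0006  0.0009  0.0024]
```

The latch holds: the head sits about 10 mm lower in both views. Next is the far foot.

Call:
{"api": "jog_arm", "payload": {
  "targets": [10, -45, 10, 0, 0.1, 0.01, 1, 25, -93, 24, 0, 0.2, 0.02, 1, 45, -140, 24, 0, 0.3, 0.03, 1, 62, -185, 24, -0.009, 0.409, 0.03, 1, 80, -230, 24, -0.009, 0.409, 0.03, 1, 100, -275, 24, -0.009, 0.409, 0.03, 1, 115, -310, 24, -0.009, 0.409, 0.03, 1, 123, -339, 24, -0.009, 0.409, 0.03, 1]
}}

```text
t: 5.45
tcp_pos: [0.6061, -0.3403, 0.4211]
tcp_rot: [-0.001, -0.015, 1.0, 0.001]
contact_force: [-0.0, -0.3, -0.7]
finger_gap: 0.0859
```

```bash
cat > foot.py <<'E'
from h import *
def foot(g,name="wrist",zb=.1):
    c,w=cloud(name);z=w[...,2]
    m=(abs(z-zb-.07)<.006)&(np.hypot(w[...,0]-g[0],w[...,1]-g[1])<.03);q=w[m]
    if len(q): print("foot",len(q),"mean",q.mean(0).round(4),"mid",((q.min(0)+q.max(0))/2).round(4),"ext",np.ptp(q,0).round(3))
    else: print("none")
    return c
E
python3 - <<'E'
from foot import *
c=foot([.605,-.338]);save(c,"w3.png");to([.605,-.338,.26],[0,0,-1],.03,.164)
print(status.state()["joint_positions"].round(3),status.state()["finger_gap"])
E
```

```text
foot 1983 mean [ 0.6056 -0.3387  0.1704] mid [ 0.6067 -0.3384  0.1685] ext [0.032 0.032 0.009]
move [-1.3  5.4  3.6] [-0.    -0.002  0.003] t 5.5 tcp [ 0.6063 -0.3434  0.4204] F [ 2.3 -2.8  0.8]
[-2.840e-01  5.020e-01  2.350e-01  1.000e-03 -1.306e+00 -1.260e+00] 0.08633693422083769
```

View pics/w3.png

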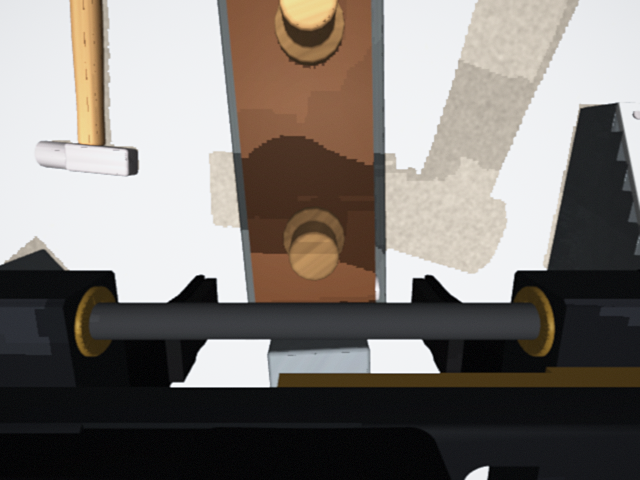

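The wrist view shows the far foot at about (313,245), centred between the open jaws. It measures (.606,-.338), as expected. Descend and grip.

Call:
{"api": "jog_arm", "payload": {
  "targets": [1, -1, 0, 0, 0, 0, 1, 1, -1, -40, 0, 0, 0, 1, 1, -1, -75, 0, 0, 0, 1, 1, -1, -95, 0, 0, 0, 1, 1, -1, -108, 0, 0, 0, 1, 1, -1, -108, 0, 0, 0, 1, 1, -1, -108, 0, 0, 0, 1]
}}

```text
t: 6.2
tcp_pos: [0.6062, -0.3381, 0.3175]
tcp_rot: [0.001, -0.016, 1.0, -0.0]
contact_force: [-0.4, -0.2, 1.3]
finger_gap: 0.0869
```

Call:
{"api": "jog_arm", "payload": {
  "targets": [0, 0, 0, 0, 0, 0, -1, 0, 0, 0, 0, 0, 0, -1, 0, 0, 0, 0, 0, 0, -1, 0, 0, 0, 0, 0, 0, -1, 0, 0, 0, 0, 0, 0, -1, 0, 0, 0, 0, 0, 0, -1, 0, 0, 0, 0, 0, 0, -1]
}}

```text
t: 6.9
tcp_pos: [0.6057, -0.3384, 0.3165]
tcp_rot: [0.001, -0.016, 1.0, 0.0]
contact_force: [-0.8, 0.4, -0.6]
finger_gap: 0.039
```

Call:
{"api": "jog_arm", "payload": {
  "targets": [0, 0, 0, 0, 0, 0, -1, 0, 0, 0, 0, 0, 0, -1, 0, 0, 0, 0, 0, 0, -1, 0, 0, 0, 0, 0, 0, -1]
}}

```text
t: 7.3
tcp_pos: [0.6057, -0.3384, 0.3165]
tcp_rot: [0.001, -0.016, 1.0, 0.0]
contact_force: [0.5, -0.4, -0.1]
finger_gap: 0.0313
```

Call:
{"api": "jog_arm", "payload": {
  "targets": [0, 0, 30, 0, 0, 0, -1, 0, 0, 70, 0, 0, 0, -1, 0, 0, 110, 0, 0, 0, -1, 0, 0, 115, 0, 0, 0, -1, 0, 0, 115, 0, 0, 0, -1]
}}

```text
t: 7.8
tcp_pos: [0.6056, -0.3383, 0.4334]
tcp_rot: [0.003, -0.016, 1.0, -0.0]
contact_force: [-0.6, 0.6, -1.6]
finger_gap: 0.0315
```

```bash
python3 - <<'E'
from foot import *
to([.561,.3238,.285],[0,0,-1],.084,.164)
E
```

```text
move [-44.6 662.1  15.6] [0.    0.005 0.053] t 7.8 tcp [ 0.6056 -0.3383  0.4334] F [-0.6  0.6 -1.6]
```

Call:
{"api": "jog_arm", "payload": {
  "targets": [-5, 30, 10, 0, 0, 0.01, -1, -10, 75, 16, 0, 0.005, 0.02, -1, -15, 120, 16, 0, 0.005, 0.03, -1, -20, 165, 16, 0, 0.005, 0.04, -1, -25, 210, 16, 0, 0.005, 0.05, -1, -30, 255, 16, 0, 0.005, 0.05, -1, -35, 300, 16, 0, 0.005, 0.05, -1, -40, 345, 16, 0, 0.005, 0.05, -1]
}}

```text
t: 8.6
tcp_pos: [0.5648, 0.0084, 0.4454]
tcp_rot: [-0.004, -0.04, 0.999, 0.0]
contact_force: [-0.2, 0.6, -1.3]
finger_gap: 0.0314
```

Call:
{"api": "jog_arm", "payload": {
  "targets": [0, 45, 0, 0, 0, 0, -1, 0, 90, 0, 0, 0, 0, -1, -2, 135, 0, 0, 0, 0, -1, -4, 180, 0, 0, 0, 0, -1, -5, 225, 0, 0, 0, 0, -1, -5, 265, 0, 0, 0, 0, -1, -5, 300, 0, 0, 0, 0, -1, -5, 317, 0, 0, 0, 0, -1]
}}

```text
t: 9.4
tcp_pos: [0.5602, 0.3264, 0.4445]
tcp_rot: [-0.004, -0.042, 0.999, -0.001]
contact_force: [-0.5, -0.5, -1.4]
finger_gap: 0.0316
```

```bash
python3 - <<'E'
from foot import *
to([.561,.3238,.1535],[0,0,-1],.084,.164)
c,w=cloud("wrist");save(c,"w4.png")
p=c["pixels"].astype(int);r,g,b=np.moveaxis(p,-1,0);z=w[...,2]
for n,gx,gy in(("m2",.486,.3175),("m3",.561,.3238)):
    k=(abs(z-.1)<.004)&(np.hypot(w[...,0]-gx,w[...,1]-gy)<.04)
    gm=k&(r-b<25);q=w[gm];print(n,k.sum(),gm.sum())
    if len(q): print(q[:,:2].min(0),q[:,:2].max(0),cv2.minEnclosingCircle(q[:,:2].astype(np.float32)))
E
```

```text
move [   0.8   -2.6 -127. ] [ 0.002 -0.007  0.001] t 9.4 tcp [0.5602 0.3264 0.4445] F [-0.5 -0.5 -1.4]
m2 7977 5290
[0.44601509 0.28652635] [0.51909476 0.34942221] ((0.4825192987918854, 0.31657764315605164), 0.03677743300795555)
m3 4927 2959
[0.53086976 0.29308119] [0.58218959 0.35571424] ((0.5621803998947144, 0.3242478668689728), 0.03157011419534683)
```

View pics/w4.png

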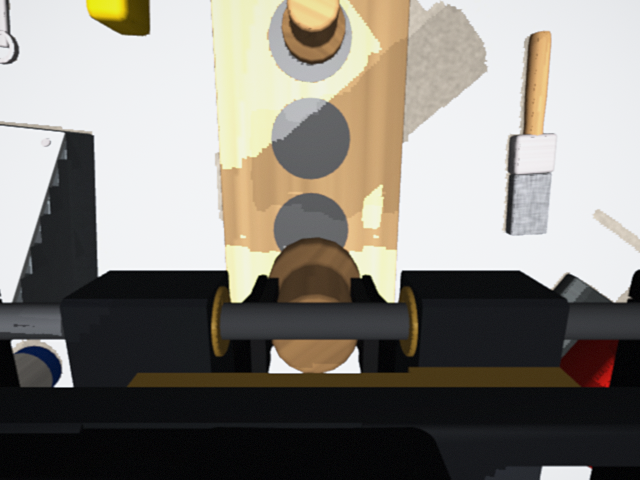

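The wrist view shows the empty marks at (311,138) and (310,228), with foot3 held above mark3. The refined targets are mark3 ≈ (.562,.324) and mark2 ≈ (.4865,.318).

Call:
{"api": "jog_arm", "payload": {
  "targets": [1.5, 0, -40, 0.002, -0.007, 0, -1, 1.5, 0, -80, 0.002, -0.007, 0, -1, 1.5, 0, -110, 0.002, -0.007, 0, -1, 1.5, 0, -120, 0.002, -0.007, 0, -1, 1.5, 0, -120, 0.002, -0.007, 0, -1, 1.5, 0, -120, 0.002, -0.007, 0, -1]
}}

```text
t: 10.05
tcp_pos: [0.5628, 0.3235, 0.329]
tcp_rot: [0.003, -0.04, 0.999, 0.001]
contact_force: [-0.2, 0.4, 0.1]
finger_gap: 0.0318
```

Call:
{"api": "jog_arm", "payload": {
  "targets": [-0.5, 0.5, -8, 0, 0, 0, -1, -0.5, 0.5, -11, 0, 0, 0, -1, -0.5, 0.5, -11.5, 0, 0, 0, -1, -0.5, 0.5, -11.5, 0, 0, 0, -1]
}}

```text
t: 10.45
tcp_pos: [0.5617, 0.3241, 0.3165]
tcp_rot: [0.002, -0.041, 0.999, 0.001]
contact_force: [-0.4, 0.3, -0.5]
finger_gap: 0.0313
```

Call:
{"api": "jog_arm", "payload": {
  "targets": [0, 0, -1, 0, 0, 0, -1, 0, 0, -1, 0, 0, 0, -1]
}}

```text
t: 10.65
tcp_pos: [0.5618, 0.3242, 0.3165]
tcp_rot: [0.002, -0.041, 0.999, 0.001]
contact_force: [-1.2, -0.6, 6.2]
finger_gap: 0.0312
```

Call:
{"api": "jog_arm", "payload": {
  "targets": [0, 0, 0, 0, 0, 0, 1, 0, 0, 0, 0, 0, 0, 1, 0, 0, 0, 0, 0, 0, 1, 0, 0, 0, 0, 0, 0, 1, 0, 0, 0, 0, 0, 0, 1, 0, 0, 0, 0, 0, 0, 1, 0, 0, 40, 0, 0, 0, 1, 0, 0, 90, 0, 0, 0, 1]
}}

```text
t: 11.45
tcp_pos: [0.5614, 0.324, 0.4031]
tcp_rot: [-0.001, -0.04, 0.999, -0.001]
contact_force: [1.8, 1.1, 0.5]
finger_gap: 0.0843
```

```bash
python3 - <<'E'
from foot import *
foot([.562,.324],"top");foot([.562,.324],"wrist")
to([.462,-.345,.26],[0,0,-1],.03,.164)
E
```

```text
foot 6 mean [0.5534 0.32   0.1698] mid [0.5535 0.3201 0.1687] ext [0.001 0.012 0.009]
foot 2087 mean [0.562  0.326  0.1705] mid [0.563  0.326  0.1685] ext [0.032 0.031 0.009]
move [-100.9 -669.7   10.2] [-0.01   0.017 -0.052] t 11.55 tcp [0.5629 0.3247 0.4138] F [0.9 0.8 1.2]
```

Call:
{"api": "jog_arm", "payload": {
  "targets": [-5, -35, 10, 0, 0, 0, 1, -12, -80, 20, 0, 0, -0.01, 1, -19, -125, 20, 0, 0, -0.02, 1, -26, -170, 20, -0.01, 0.01, -0.03, 1, -33, -215, 20, -0.01, 0.01, -0.04, 1, -40, -260, 20, -0.01, 0.01, -0.05, 1, -47, -305, 20, -0.01, 0.01, -0.05, 1, -54, -350, 20, -0.01, 0.01, -0.05, 1]
}}

```text
t: 12.35
tcp_pos: [0.507, -0.0276, 0.4254]
tcp_rot: [-0.003, -0.016, 1.0, -0.004]
contact_force: [0.6, -0.6, -0.6]
finger_gap: 0.087
```

Call:
{"api": "jog_arm", "payload": {
  "targets": [-7, -45, 0, 0, 0, 0, 1, -14, -90, 0, 0, 0, 0, 1, -21, -135, 0, 0, 0, 0, 1, -28, -180, 0, 0, 0, 0, 1, -35, -225, 0, 0, 0, 0, 1, -42, -270, -5, 0, 0, 0, 1, -46, -305, -5, 0, 0, 0, 1, -46, -319, -5, 0, 0, 0, 1]
}}

```text
t: 13.15
tcp_pos: [0.4609, -0.3475, 0.4196]
tcp_rot: [-0.004, -0.014, 1.0, -0.004]
contact_force: [-0.4, 0.6, -0.3]
finger_gap: 0.087
```

Call:
{"api": "jog_arm", "payload": {
  "targets": [0, 0, 0, 0, 0, 0, 1]
}}

```text
t: 13.25
tcp_pos: [0.4615, -0.3464, 0.4196]
tcp_rot: [-0.003, -0.014, 1.0, -0.004]
contact_force: [0.3, 0.4, -0.4]
finger_gap: 0.0866
```

```bash
python3 - <<'E'
from foot import *
foot([.462,-.345],"wrist")
to([.462,-.345,.1525],[0,0,-1],.03,.164)
E
```

```text
foot 1994 mean [ 0.4621 -0.3457  0.1705] mid [ 0.4631 -0.3457  0.1685] ext [0.031 0.031 0.009]
move [   0.3    0.2 -103.2] [ 0.007 -0.007  0.   ] t 13.3 tcp [ 0.4617 -0.3452  0.4197] F [ 0.5 -0.  -0.4]
```

Call:
{"api": "jog_arm", "payload": {
  "targets": [0.5, -0.5, -40, 0.007, -0.007, 0, 1, 0.5, -0.5, -75, 0.007, -0.007, 0, 1, 0.5, -0.5, -95, 0.007, -0.007, 0, 1, 0.5, -0.5, -103, 0.007, -0.007, 0, 1, 0.5, -0.5, -103, 0.007, -0.007, 0, 1, 0.5, -0.5, -103, 0.007, -0.007, 0, 1]
}}

```text
t: 13.9
tcp_pos: [0.463, -0.345, 0.3185]
tcp_rot: [0.001, -0.016, 1.0, -0.001]
contact_force: [0.3, 0.3, -0.3]
finger_gap: 0.0872
```

Call:
{"api": "jog_arm", "payload": {
  "targets": [0, 0, 0, 0, 0, 0, -1, 0, 0, 0, 0, 0, 0, -1, 0, 0, 0, 0, 0, 0, -1, 0, 0, 0, 0, 0, 0, -1, 0, 0, 0, 0, 0, 0, -1, 0, 0, 0, 0, 0, 0, -1, 0, 0, 0, 0, 0, 0, -1, 0, 0, 0, 0, 0, 0, -1]
}}

```text
t: 14.7
tcp_pos: [0.4623, -0.3455, 0.3171]
tcp_rot: [0.0, -0.016, 1.0, -0.0]
contact_force: [0.7, -0.9, -0.4]
finger_gap: 0.0315
```

Call:
{"api": "jog_arm", "payload": {
  "targets": [0, 0, 0, 0, 0, 0, -1, 0, 0, 0, 0, 0, 0, -1, 0, 0, 0, 0, 0, 0, -1, 0, 0, 30, 0, 0, 0, -1, 0, 0, 70, 0, 0, 0, -1, 0, 0, 110, 0, 0, 0, -1, 0, 0, 130, 0, 0, 0, -1, 0, 0, 130, 0, 0, 0, -1]
}}

```text
t: 15.5
tcp_pos: [0.4624, -0.3455, 0.4507]
tcp_rot: [0.003, -0.016, 1.0, -0.002]
contact_force: [-0.3, 0.3, -1.2]
finger_gap: 0.0316
```

```bash
python3 - <<'E'
from foot import *
to([.4865,.318,.285],[0,0,-1],.084,.164)
E
```

```text
move [ 24.1 663.5  -1.7] [0.004 0.007 0.053] t 15.5 tcp [ 0.4624 -0.3455  0.4507] F [-0.3  0.3 -1.2]
```

Call:
{"api": "jog_arm", "payload": {
  "targets": [2, 30, 0, 0, 0, 0.01, -1, 4, 75, 0, 0, 0.005, 0.02, -1, 6, 120, 0, 0, 0.005, 0.03, -1, 8, 165, 0, 0, 0.005, 0.04, -1, 10, 210, 0, 0, 0.005, 0.05, -1, 12, 255, 0, 0, 0.005, 0.05, -1, 14, 300, 0, 0, 0.005, 0.05, -1, 16, 345, 0, 0, 0.005, 0.05, -1]
}}

```text
t: 16.3
tcp_pos: [0.4774, 0.0014, 0.4453]
tcp_rot: [-0.004, -0.04, 0.999, -0.0]
contact_force: [1.2, -0.4, -1.1]
finger_gap: 0.0315
```

Call:
{"api": "jog_arm", "payload": {
  "targets": [2, 45, 0, 0, 0, 0, -1, 4, 90, 0, 0, 0, 0, -1, 6, 135, 0, 0, 0, 0, -1, 8, 180, 0, 0, 0, 0, -1, 8, 225, 0, 0, 0, 0, -1, 8, 265, 0, 0, 0, 0, -1, 8, 300, 0, 0, 0, 0, -1, 8, 318, 0, 0, 0, 0, -1]
}}

```text
t: 17.1
tcp_pos: [0.4857, 0.3202, 0.4445]
tcp_rot: [-0.004, -0.041, 0.999, -0.001]
contact_force: [-0.1, -0.3, -0.8]
finger_gap: 0.0317
```

Call:
{"api": "jog_arm", "payload": {
  "targets": [0, 0, 0, 0, 0, 0, -1, 0, 0, -40, 0, 0, 0, -1, 0, 0, -80, 0, 0, 0, -1, 0, 0, -110, 0, 0, 0, -1, 0, 0, -120, 0, 0, 0, -1, 0, 0, -120, 0, 0, 0, -1, 0, 0, -120, 0, 0, 0, -1]
}}

```text
t: 17.8
tcp_pos: [0.4868, 0.3175, 0.3286]
tcp_rot: [-0.001, -0.04, 0.999, 0.0]
contact_force: [0.6, 0.1, -0.6]
finger_gap: 0.032
```

```bash
python3 - <<'E'
from foot import *
to([.4865,.318,.1530],[0,0,-1],.084,.164)
E
```

```text
move [ -0.3   0.5 -11.6] [-0.    -0.003  0.003] t 17.8 tcp [0.4868 0.3175 0.3286] F [ 0.6  0.1 -0.6]
```

Call:
{"api": "jog_arm", "payload": {
  "targets": [-0.3, 0.5, -8, 0, 0, 0, -1, -0.3, 0.5, -11, 0, 0, 0, -1, -0.3, 0.5, -12, 0, 0, 0, -1, -0.3, 0.5, -12, 0, 0, 0, -1]
}}

```text
t: 18.2
tcp_pos: [0.486, 0.3183, 0.317]
tcp_rot: [-0.001, -0.041, 0.999, 0.0]
contact_force: [-0.6, -1.8, 5.5]
finger_gap: 0.0318
```

Call:
{"api": "jog_arm", "payload": {
  "targets": [0, 0, -0.5, 0, 0, 0, -1, 0, 0, 0, 0, 0, 0, 1, 0, 0, 0, 0, 0, 0, 1, 0, 0, 0, 0, 0, 0, 1, 0, 0, 0, 0, 0, 0, 1, 0, 0, 0, 0, 0, 0, 1, 0, 0, 0, 0, 0, 0, 1, 0, 0, 0, 0, 0, 0, 1]
}}

```text
t: 19.0
tcp_pos: [0.4859, 0.3181, 0.3149]
tcp_rot: [-0.002, -0.041, 0.999, -0.0]
contact_force: [-0.3, -0.1, -0.3]
finger_gap: 0.0795
```

Call:
{"api": "jog_arm", "payload": {
  "targets": [0, 0, 45, 0, 0, 0, 1, 0, 0, 90, 0, 0, 0, 1, 0, 0, 110, 0, 0, 0, 1, 0, -50, 110, 0, 0, 0, 1, 0, -100, 110, 0, 0, 0, 1, 0, -150, 110, 0, 0, 0, 1, 0, -200, 110, 0, 0, 0, 1, 0, -200, 110, 0, 0, 0, 1]
}}

```text
t: 19.8
tcp_pos: [0.4851, 0.1137, 0.4255]
tcp_rot: [-0.003, -0.038, 0.999, -0.001]
contact_force: [0.4, 0.2, 1.0]
finger_gap: 0.0869
```

```bash
python3 - <<'E'
from stop import *; from foot import foot
c=foot([.562,.324],"top");save(c,"top2.png")
for g in([.562,.324],[.4865,.318],[.411,.312]): foot(g,"top");foot(g,"side")
meas("side"); print(status.state()["joint_positions"].round(3))
tl=top-.010*n
a=np.radians(16)
to(tl+.06*n,[np.sin(a),0,-np.cos(a)],0,.164)
E
```

```text
foot 130 mean [0.5614 0.3243 0.169 ] mid [0.5611 0.3243 0.1701] ext [0.03  0.031 0.012]
foot 130 mean [0.5612 0.3244 0.1691] mid [0.5611 0.3242 0.1696] ext [0.03  0.029 0.011]
foot 77 mean [0.5603 0.3279 0.1686] mid [0.5608 0.3254 0.1679] ext [0.03  0.033 0.007]
foot 36 mean [0.4937 0.3214 0.1689] mid [0.4929 0.3219 0.1692] ext [0.013 0.024 0.009]
foot 87 mean [0.4833 0.3217 0.1684] mid [0.4835 0.3189 0.1682] ext [0.03  0.036 0.008]
none
foot 94 mean [0.4084 0.3165 0.1686] mid [0.4088 0.3161 0.1684] ext [0.031 0.031 0.009]
side 92 height rel. up-top [-0.0182 -0.0143 -0.0126 -0.0108 -0.0086 -0.0066] ctr [0.56562541 0.00438207 0.12194539]
[ 5.650e-01  1.570e-01 -2.550e-01 -2.000e-03 -1.163e+00 -2.052e+00]
move [   4.8 -117.5  -87.7] [ 0.012 -0.284 -0.082] t 20.2 tcp [0.486  0.1193 0.4248] F [ 0.  -0.4 -0.3]
```

View pics/top2.png

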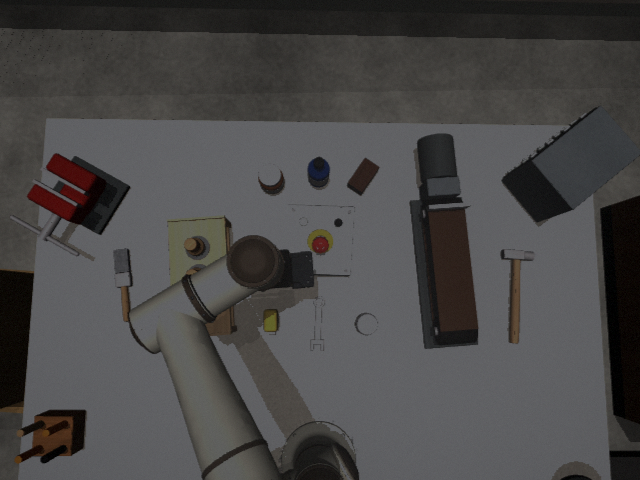

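Both feet are on their marks, with foot3 at (194,246) in the top view. Every foot measures within about 4 mm of its target, and the stop is still latched. Next I'll plan the twist, with the tool tilted 20° and turning about the button axis.

```bash
cat > tw.py <<'E'
from stop import *
nn=n/np.linalg.norm(n);a=np.radians(20);t=np.array([np.sin(a),0,-np.cos(a)])
def F(phi):
    y=np.cross(nn,t);y/=np.linalg.norm(y); y*=np.sign(y[1]); return R.from_rotvec(nn*phi)*R.from_matrix(np.stack([np.cross(y,t),y,t],1))
def pose(phi,h=.015,back=0.):
    f=F(phi);return top-h*nn-(.164+back)*f.as_matrix()[:,2],f
def cur():
    s=status.state();q=s["tcp_rot"];return np.array(s["tcp_pos"]),R.from_quat([q[1],q[2],q[3],q[0]])
def rel(p,ref): return ((p[0]-ref[0])*1000).round(1),(p[1]*ref[1].inv()).as_rotvec().round(3)
E
python3 - <<'E'
from tw import *
print("pre",*rel(pose(.3,back=.07),cur()))
print("pre->grip",*rel(pose(.3),pose(.3,back=.07)))
for ph in(.2,.1,0,-.1,-.2,-.3,-.4,-.45): print(ph,*rel(pose(ph),pose(.3)))
E
```

```text
pre [   1.1 -105.7  -82.5] [-0.083 -0.354  0.179]
pre->grip [ 24.3  -3.6 -65.5] [0. 0. 0.]
0.2 [ 0.6 -2.8  0.3] [ 0.05  -0.    -0.087]
0.1 [ 0.9 -5.6  0.5] [ 0.1   -0.001 -0.173]
0 [ 0.9 -8.4  0.6] [ 0.15  -0.001 -0.26 ]
-0.1 [  0.7 -11.3   0.5] [ 0.2   -0.002 -0.346]
-0.2 [  0.3 -14.1   0.2] [ 0.25  -0.002 -0.433]
-0.3 [ -0.4 -16.8  -0.1] [ 0.3   -0.002 -0.52 ]
-0.4 [ -1.3 -19.5  -0.6] [ 0.35  -0.003 -0.606]
-0.45 [ -1.8 -20.8  -0.9] [ 0.375 -0.003 -0.65 ]
```

Call:
{"api": "jog_arm", "payload": {
  "targets": [0, -45, 0, 0, 0, 0, 1, 0, -90, 0, -0.03, -0.1, 0.05, 1, 1, -106, -20, -0.05, -0.2, 0.1, 1, 1, -106, -50, -0.07, -0.3, 0.15, 1, 1, -106, -82, -0.083, -0.354, 0.179, 1, 1, -106, -82, -0.083, -0.354, 0.179, 1, 1, -106, -82, -0.083, -0.354, 0.179, 1]
}}

```text
t: 20.9
tcp_pos: [0.4875, 0.0127, 0.3435]
tcp_rot: [0.171, -0.129, 0.976, -0.049]
contact_force: [1.0, -0.2, 1.2]
finger_gap: 0.0872
```

```bash
python3 - <<'E'
from tw import *
print(status.state()["joint_positions"].round(3),cur()[0])
print("pre",*rel(pose(.3,back=.07),cur()))
print("grip",*rel(pose(.3),cur()))
E
```

```text
[ 0.382  0.145 -0.651  0.384 -0.493 -2.005] [0.48747102 0.01266291 0.34348195]
pre [-0.3  0.9 -1.2] [-0.    -0.001  0.001]
grip [ 24.   -2.7 -66.7] [-0.    -0.001  0.001]
```

Call:
{"api": "jog_arm", "payload": {
  "targets": [9, -0.5, -25, 0, 0, 0, 1, 17, -1.5, -47, 0, 0, 0, 1, 22, -2.3, -61, 0, 0, 0, 1, 24, -2.7, -66.5, 0, 0, 0, 1, 24, -2.7, -66.5, 0, 0, 0, 1, 24, -2.7, -66.5, 0, 0, 0, 1]
}}

```text
t: 21.5
tcp_pos: [0.5125, 0.01, 0.2785]
tcp_rot: [0.174, -0.128, 0.975, -0.049]
contact_force: [0.4, -0.2, -0.0]
finger_gap: 0.0869
```

```bash
python3 - <<'E'
from tw import *
print(status.state()["joint_positions"].round(3),cur()[0])
print("grip",*rel(pose(.3),cur()))
E
```

```text
[ 0.315  0.269 -0.75   0.622 -0.273 -2.203] [0.51249771 0.0100275  0.27852409]
grip [-1.  -0.  -1.8] [-0.002  0.004  0.002]
```

Joint 5 is at -0.27. I'll use a 15° tilt to give more margin during the twist.

```bash
sed -i 's/radians(20)/radians(15)/' tw.py; python3 - <<'E'
from tw import *
print("grip",*rel(pose(.3),cur()))
for ph in(.2,.1,0,-.1,-.2,-.3,-.4,-.45): print(ph,*rel(pose(ph),pose(.3)))
E
```

```text
grip [12.1  4.1  2.2] [-0.026  0.088 -0.004]
0.2 [ 0.8 -4.1  0.5] [ 0.05  -0.    -0.087]
0.1 [ 1.3 -8.3  0.8] [ 0.1   -0.001 -0.173]
0 [  1.5 -12.6   0.9] [ 0.15  -0.001 -0.26 ]
-0.1 [  1.2 -16.8   0.8] [ 0.2   -0.002 -0.346]
-0.2 [  0.6 -21.    0.4] [ 0.25  -0.002 -0.433]
-0.3 [ -0.4 -25.1  -0.1] [ 0.3   -0.002 -0.52 ]
-0.4 [ -1.7 -29.1  -0.8] [ 0.35  -0.003 -0.606]
-0.45 [ -2.5 -31.   -1.3] [ 0.375 -0.003 -0.65 ]
```

Call:
{"api": "jog_arm", "payload": {
  "targets": [12, 4, 2.2, -0.026, 0.088, -0.004, 1, 12, 4, 2.2, -0.026, 0.088, -0.004, 1, 12, 4, 2.2, -0.026, 0.088, -0.004, 1]
}}

```text
t: 21.8
tcp_pos: [0.5243, 0.0146, 0.2804]
tcp_rot: [0.13, -0.131, 0.981, -0.056]
contact_force: [-0.0, -0.1, 0.5]
finger_gap: 0.0872
```

Call:
{"api": "jog_arm", "payload": {
  "targets": [0, 0, 0, 0, 0, 0, -1, 0, 0, 0, 0, 0, 0, -1, 0, 0, 0, 0, 0, 0, -1, 0, 0, 0, 0, 0, 0, -1, 0, 0, 0, 0, 0, 0, -1, 0, 0, 0, 0, 0, 0, -1, 0, 0, 0, 0, 0, 0, -1, 0, 0, 0, 0, 0, 0, -1]
}}

```text
t: 22.6
tcp_pos: [0.523, 0.0132, 0.2789]
tcp_rot: [0.127, -0.131, 0.982, -0.056]
contact_force: [0.1, -2.1, 1.2]
finger_gap: 0.0401
```

```bash
python3 - <<'E'
from tw import *
s=status.state();print(s["joint_positions"].round(3),cur()[0],s["finger_gap"],s["contact_force"])
print("grip",*rel(pose(.3),cur()))
E
```

```text
[ 0.352  0.3   -0.63   0.391 -0.444 -1.996] [0.52295416 0.01317147 0.27885686] 0.040097828791022305 [ 0.0869601  -2.07092949  1.17364773]
grip [1.6 0.9 1.9] [ 0.001 -0.004  0.   ]
```

The head is gripped (gap 40 mm). Turn it.

Call:
{"api": "jog_arm", "payload": {
  "targets": [0.8, -4.1, 0.5, 0.05, 0, -0.087, -1, 1.3, -8.3, 0.8, 0.1, -0.001, -0.173, -1, 1.5, -12.6, 0.9, 0.15, -0.001, -0.26, -1, 1.2, -16.8, 0.8, 0.2, -0.002, -0.346, -1, 0.6, -21, 0.4, 0.25, -0.002, -0.433, -1, -0.4, -25.1, -0.1, 0.3, -0.002, -0.52, -1, -1.7, -29.1, -0.8, 0.35, -0.003, -0.606, -1, -2.5, -31, -1.3, 0.375, -0.003, -0.65, -1]
}}

```text
t: 23.4
tcp_pos: [0.5204, -0.017, 0.2777]
tcp_rot: [0.126, 0.214, 0.965, 0.088]
contact_force: [-2.4, 6.2, 1.1]
finger_gap: 0.0401
```

```bash
python3 - <<'E'
from tw import *
s=status.state();print(s["joint_positions"].round(3),cur()[0],s["finger_gap"],s["contact_force"],s["torque"])
print("end",*rel(pose(-.45),cur()))
E
```

```text
[ 0.269  0.3   -0.474 -0.08  -0.491 -2.212] [ 0.52044596 -0.01696525  0.27774967] 0.04009850025592035 [-2.35664937  6.2088578   1.13451728] [1.50430423 0.90416986 0.71833269]
end [1.7 0.1 1.7] [-0.005 -0.002  0.001]
```

Call:
{"api": "jog_arm", "payload": {
  "targets": [0, 0, 0, 0, 0, 0, 1, 0, 0, 0, 0, 0, 0, 1, 0, 0, 0, 0, 0, 0, 1, 0, 0, 0, 0, 0, 0, 1, 0, 0, 0, 0, 0, 0, 1, 0, 0, 0, 0, 0, 0, 1, 0, 0, 0, 0, 0, 0, 1, 0, 0, 0, 0, 0, 0, 1]
}}

```text
t: 24.2
tcp_pos: [0.5204, -0.0176, 0.2775]
tcp_rot: [0.126, 0.213, 0.965, 0.087]
contact_force: [0.5, 0.6, 0.5]
finger_gap: 0.086
```

Call:
{"api": "jog_arm", "payload": {
  "targets": [-6, -3, 29, 0, 0, 0, 1, -14, -7, 68, 0, 0, 0, 1, -24, -12, 116, 0, 0, 0, 1, -24, -12, 160, 0, 0, 0, 1, -60, -40, 160, 0, 0, 0, 1, -80, -80, 160, 0, 0, 0, 1, -80, -120, 160, 0, 0, 0, 1, -80, -120, 160, 0, 0, 0, 1]
}}

```text
t: 25.0
tcp_pos: [0.4396, -0.1407, 0.4381]
tcp_rot: [0.127, 0.216, 0.964, 0.087]
contact_force: [0.5, 0.6, 0.4]
finger_gap: 0.0872
```

```bash
python3 - <<'E'
from stop import *; from foot import foot
c=meas("side");save(c,"side3.png")
c=meas("top");save(c,"top3.png")
for g in([.562,.324],[.4865,.318],[.411,.312]): foot(g,"top")
s=status.state();print(s["t"],s["tcp_pos"],s["contact_force"],s["finger_gap"])
E
```

```text
side 105 height rel. up-top [-0.0099 -0.0049 -0.0028 -0.0006  0.0015  0.0029] ctr [0.5631881  0.00365078 0.12961909]
top 185 height rel. up-top [-0.0062 -0.0031 -0.0011  0.0003  0.0018  0.0036] ctr [0.56411902 0.00121123 0.11474436]
foot 128 mean [0.5617 0.3241 0.1694] mid [0.561  0.3246 0.1695] ext [0.03 0.03 0.01]
foot 126 mean [0.4845 0.3182 0.1696] mid [0.4841 0.3186 0.1696] ext [0.03  0.031 0.01 ]
foot 128 mean [0.4089 0.3124 0.169 ] mid [0.4085 0.313  0.1697] ext [0.029 0.031 0.011]
25.25 [ 0.44055959 -0.13685085  0.43721674] [ 0.56322455  0.21721835 -0.4643482 ] 0.08706383900666662
```

View pics/top3.png

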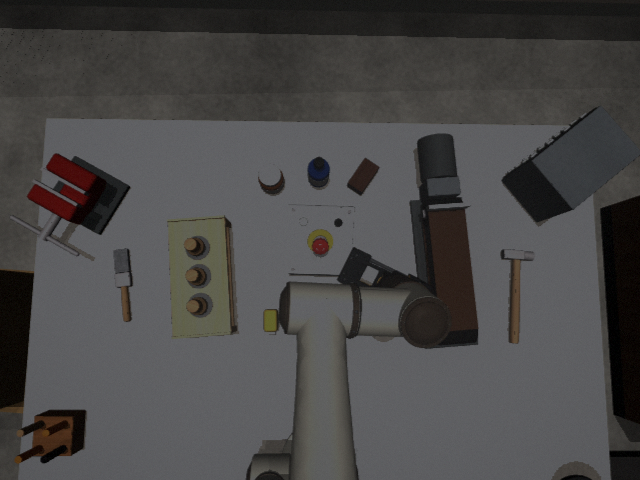

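The top view shows three feet in a row at (196,246), (197,275) and (197,305), and the head up at (320,246). The bystanders in view haven't moved. Handing in.

Call:
{"api": "jog_arm", "payload": {
  "targets": [0, 0, 0, 0, 0, 0, 1, 0, 0, 0, 0, 0, 0, 1, 0, 0, 0, 0, 0, 0, 1]
}}

```text
t: 25.55
tcp_pos: [0.4406, -0.137, 0.4374]
tcp_rot: [0.126, 0.213, 0.965, 0.087]
contact_force: [-0.6, -0.1, -0.1]
finger_gap: 0.0866
```

```bash
python3 -c "
from bench import arm;print(arm.finish_job())"
```

```text
the job is handed in; nothing more can be done
None
```

The job is done and handed in at about 25.5 s of the 72 s allowed; `arm.finish_job()` gave no verdict. I pressed the stop until it latched and stood foot3 on mark3 and foot2 on mark2. I then gripped the mushroom head, turned it about 0.75 rad clockwise and let go.

**Last checks:**
- **Stop:** after the press the head sat about 10 mm lower and stayed there through both foot moves. After the turn, both cameras show it fully up again, within about 1 mm of its starting height. I did not measure directly that it had turned back; the fingers were well clear of it.
- **Feet:** the final top-view centres are (.562,.324), (.485,.318) and (.409,.312), each within about 3 mm of its mark. I did not measure the tilt of the feet; their tops are at the right height. Foot1 did not move measurably.
- **Bystanders:** in the final top view none has visibly moved. The spanner and tin were hidden or partly hidden by the arm.
- **Arm:** at hand-in it was clear of everything, with the gripper open and about zero force.

**What disagreed:** the first press, with the tool tilted a full 30°, ran into the limit of joint 5 before it touched the button. I used smaller tilts of about 15° for the press and the twist. The side camera put foot1 and foot2 about 4 mm off the top camera in y, which is within tolerance.

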